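Clear the dispatch map board at shift change

TASK

Take the wooden scraper block by its ridge handle and wipe the two round chips off the map board into the metal catch tray along the board's side. Use the block only: the gripper itself must not touch the chips. Then leave the block standing upright on its rubber sole on the cleared board, let go.

Things in the scene. Friction and masses are not known exactly. Their poses are not given: they have to be found in the camera images.
- scraper: Pale wooden scraper block with a black rubber sole, 160 g, standing on the desk: base 130 mm long (x), 30 wide (y), 26 high; on it, centred, a ridge handle 80 mm long (x), 20 thick (y), from 26 to 70 mm above the underside. Origin: centre of the underside, z up; ends and sides alike. Nearby stamp (round knob) and stapler are not needed.
- board: Fixed white map panel, 240 mm (x) by 260 mm (y), rimless face 25 mm above the desk. Origin: panel centre at desk height, z up. Along its +y edge (y = 130) an open aluminium catch tray, 240 mm along x: inside from y = 130 to 200, floor 4 mm above the desk, outer wall 32 mm high, end walls 25 mm (level with the face).
- chip_a: Round dark wooden chip lying loose and flat on the board's face, 34 mm in diameter, 9 mm thick, 20 g. Origin: centre of its underside, z up. (Similar spare chips on the desk, off the board, are not part of the job.)
- chip_b: Second chip on the board's face, same kind and size as chip_a, 45 to 60 mm from it along the board's +x and at most 30 mm along y, so that the block's length covers both. Origin: centre of its underside, z up.
Things that resemble listed ones, but are neither listed nor needed, are in the scene too. Leave any purple look-alike of the chip_a alone. What is shaped like the scraper but blue or yellow is not meant.

How it is judged:
By the outcome, as a careful person would: the job done as asked, in the order asked, and still so for the second after the job is handed in, with the robot touching nothing.
It also fails if it takes over 40 s, if anything falls off the work surface, if the arm or the gripper's body presses on something with over 40 N, if the wrist force passes 120 N, or if a joint passes its speed limit or range.

ROBOT

A 6-joint arm with a two-finger parallel gripper is mounted at the origin on the work surface. World frame = base frame: x ahead of the robot, y to its left, z up, the work surface at z = 0. Lengths are in mm, angles in rad, forces in N, time in s.
With the tool pointing down it reaches from about 325 to 1000 mm from the base axis. Payload 5.1 kg.
Tool frame: the origin (TCP) lies between the finger pads; the fingertips stand 25 mm ahead of it and the grasp point (between the pads) lies 6 mm ahead of it; z points along the fingers, y is the direction in which the jaws open and shut (so a half turn about z gives the same grasp; the last joint's range is limited). The gripper opens to 85 mm and grips with 20 to 120 N. Pads are 22 mm wide; open, the fingers measure 114 mm over their backs; the gripper's body (76 mm by 85 mm) begins 54 mm behind the grasp point. The pads swing forward as they close: fully open they stand 13 mm farther back than shut.
Start: joints at [1.064, 0.124, 1.65, -0, 1.367, -0.083], TCP at [267.316, 592.475, 235.322] pointing down, gripper open.
Joint ranges: [-2.61, 2.61], [-1.02, 2.33], [0.03, 2.71], [-1.35, 4.49], [0.32, 2.68], [-2.91, 2.91]. Speed limits (rad/s): [2.57, 2.57, 3.14, 3.14, 3.14, 3.14].

INTERFACE

Orientations are given as a 3x3 rotation matrix whose columns are the frame's x, y, z axes.
In Python, from bench import * gives the robot as it stands. Calls block until the motion is done:
- move_to(position, orientation): joint-space move of the TCP to a pose.
- move_straight(position, ori=None, rate=150, max_force=None): straight line of the TCP; ori=None keeps the orientation; rate is the mean speed in mm/s. With max_force (N) it stops when the force on the tool has changed by that much, and returns True; else False.
- movej(angles): joint-space move.
- gripper_to(opening, newtons=None): finger opening in mm; newtons is the grip in N (None keeps the last); returns when the fingers have stopped.
- hold(seconds).
- solve_ik(position, orientation): joint angles nearest the present ones, or None.
- read_camera(name): name is "scene" or "side" or "wrist"; returns a dict with "frame" (480x640x3 uint8, red, green, blue), "fovy" (degrees; the focal length in pixels is half the picture's height over the tangent of half this angle, whatever the lens; pixels are square), "cx", "cy" (the principal point, pixels), "dist" ([k1, k2, p1, p2, k3] as OpenCV has them; the pictures are not rectified), "R" (3x3) and "t" (3): a world point X has camera coordinates R X + t. Camera axes: x right, y down, z forward; pixel columns grow to the right and rows downward; lengths in mm; the calibration is good to about 2 mm. A picture is of the moment at which its call begins. There is no depth.
A pose or a line that the arm cannot do raises MotionError and nothing moves.
- close_job(): hands the job in, once; it reports no verdict.
Readings, each from a call of its own:
- get_time_s(): time.
- get_joint_positions(): joint angles.
- get_qvel(): joint speeds.
- get_tau(): joint torques, N m.
- get_position(): TCP position.
- get_orientation(): TCP orientation.
- get_wrist_force(): force on the tool from outside, world axes, zero at the start.
- get_torque(): the same for the moment, N m.
- get_grip_width(): finger opening in mm.
Only numpy, scipy, OpenCV 4.12 (cv2) and the standard library are available. Lean on these libraries where they do the work, as an engineer would, in place of code of your own. Each camera call takes 0.05 s, during which the arm holds its last target.

## Working session

There is one attempt and no reset: what is moved stays moved. The work goes in short steps, each a Python script; the robot and the scene stay as the last script left them, time stands still between calls to the robot, and variables do not carry over. Pictures are saved under pics/ and viewed, and the job is handed in when it is done.

```bash
ls; mkdir -p pics; python3 - <<'E'
from bench import *
import cv2
for n in ["scene","side","wrist"]:
    c=read_camera(n); cv2.imwrite(f"pics/{n}0.png",c["frame"][:,:,::-1])
    print(n,c["fovy"],c["cx"],c["cy"],c["dist"],c["R"],c["t"])
print(get_time_s())
E
```

```text
pics
scene 45.77429661553494 317.75515187366216 233.33970307154928 [0.06389547 0.         0.         0.         0.        ] [[-0.19966422  0.97977277  0.01339869]
 [ 0.81116042  0.17294329 -0.55866751]
 [-0.54968443 -0.10067743 -0.82928348]] [ 229.98800018 -346.52353948 1366.63346541]
side 56.797586036911426 322.01830755205754 236.85592607865544 [-0.03550148  0.          0.          0.          0.        ] [[ 0.79763989 -0.60311935  0.00420179]
 [-0.42557412 -0.5677413  -0.70466764]
 [ 0.42738422  0.56028285 -0.70952509]] [-457.2037012   142.2004795   798.07201565]
wrist 71.69548026053785 319.1354578669211 242.67714270906893 [-0.02695703  0.          0.          0.          0.        ] [[ 0.41103889  0.9116173  -0.00096755]
 [ 0.88050641 -0.39673596  0.25943986]
 [ 0.23612601 -0.1074918  -0.96575878]] [-649.98936658  -32.37627078  377.57422638]
0.15
```

View pics/scene0.png

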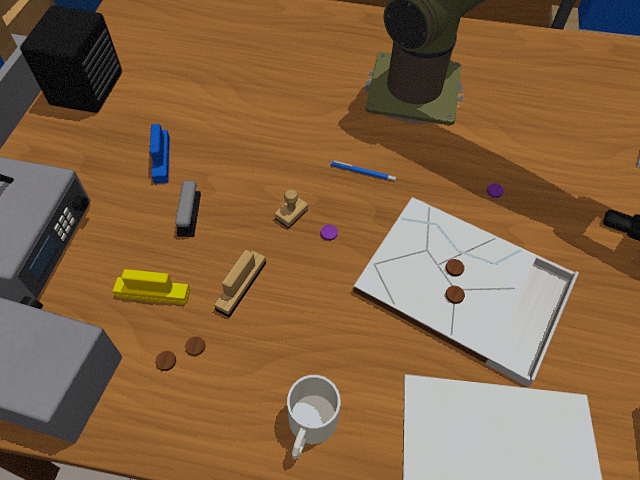

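View pics/side0.png

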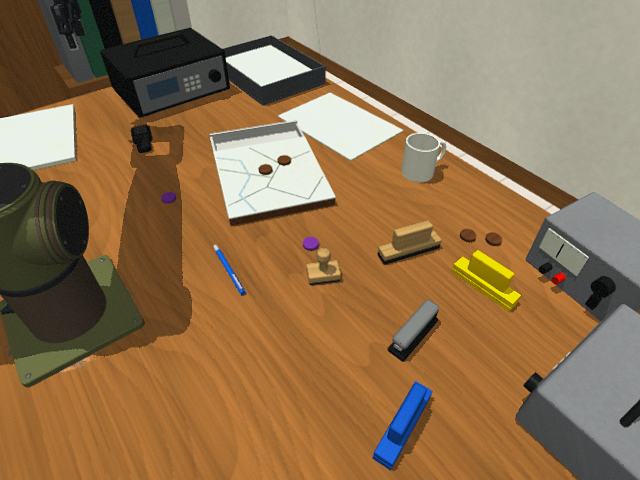

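View pics/wrist0.png

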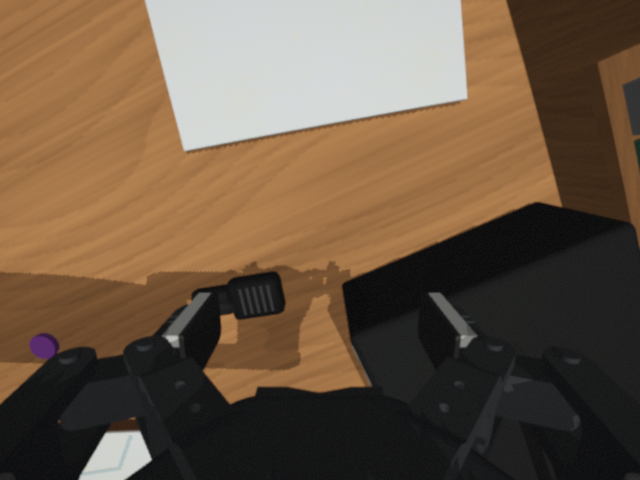

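Scraper candidates in the scene picture:
- Pale block at (240,283). This matches: wooden with a black sole.
- Blue block at (160,153), excluded.
- Yellow block at (151,287), excluded.
- Stapler at (187,208) and stamp at (291,208), neither needed.

Chip candidates:
- Dark chips on the board at (455,268) and (455,295). These are the ones to wipe.
- Spare chips on the desk at (165,360) and (195,346).
- Purple chips at (329,232) and (495,190).

I'll check the choice in close crops.

```bash
python3 - <<'E'
import cv2
s=cv2.imread("pics/scene0.png"); d=cv2.imread("pics/side0.png")
def crop(im,x,y,w,h,k,n): cv2.imwrite(n,cv2.resize(im[y:y+h,x:x+w],None,fx=k,fy=k,interpolation=cv2.INTER_CUBIC))
crop(s,205,240,70,80,7,"pics/c_scr_scene.png")
crop(d,370,213,80,55,8,"pics/c_scr_side.png")
crop(s,345,190,240,195,3,"pics/c_brd_scene.png")
crop(d,200,115,140,110,5,"pics/c_brd_side.png")
E
```

```text
(no output)
```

View pics/c_scr_scene.png

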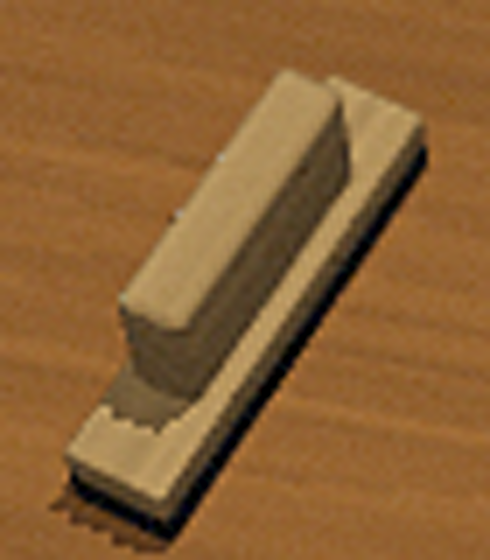

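View pics/c_scr_side.png

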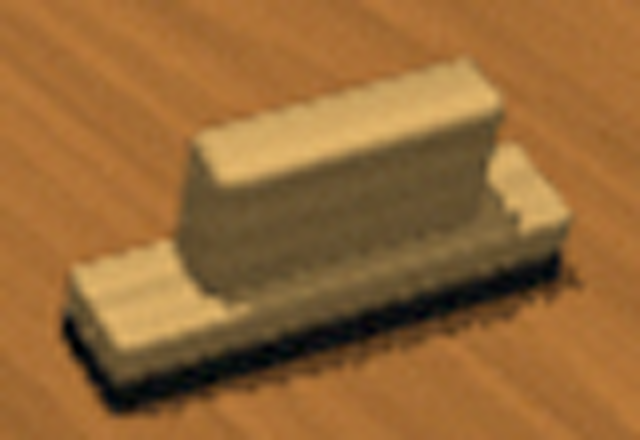

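View pics/c_brd_scene.png

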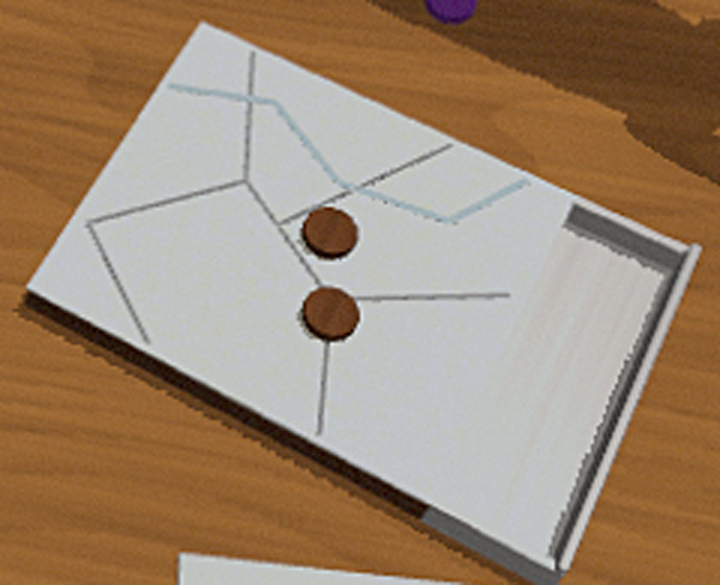

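View pics/c_brd_side.png

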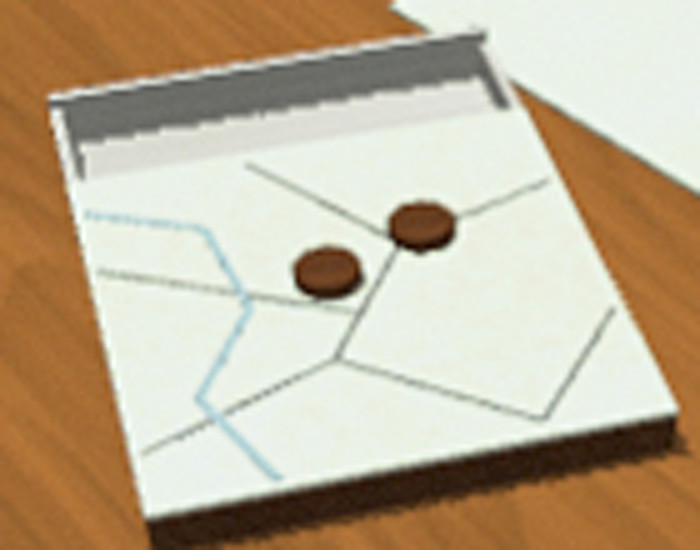

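```bash
cat > h.py <<'E'
from bench import *
import numpy as np, cv2
from scipy.optimize import least_squares
def K(c):
    f=240/np.tan(np.radians(c["fovy"])/2); return np.array([[f,0,c["cx"]],[0,f,c["cy"]],[0,0,1.]])
def proj(c,P):
    return cv2.projectPoints(np.asarray(P,float).reshape(-1,3),cv2.Rodrigues(np.asarray(c["R"],float))[0],np.asarray(c["t"],float),K(c),np.asarray(c["dist"],float))[0].reshape(-1,2)
def topos(p,P):
    c,s=np.cos(p[2]),np.sin(p[2]); P=np.asarray(P,float)
    return np.c_[p[0]+c*P[:,0]-s*P[:,1],p[1]+s*P[:,0]+c*P[:,1],P[:,2]]
def onplane(c,uv,z):
    n=cv2.undistortPoints(np.array([[uv]],float),K(c),np.asarray(c["dist"],float)).ravel()
    R=np.asarray(c["R"]); d=R.T@np.r_[n,1]; o=-R.T@np.asarray(c["t"]); return o+d*(z-o[2])/d[2]
def un(uv,k,off): return (np.asarray(uv,float)+.5)/k-.5+np.array(off)
def fit(obs,p0):
    f=lambda p:np.concatenate([(proj(c,topos(p,P))-uv).ravel() for c,P,uv in obs])
    r=least_squares(f,p0,loss='soft_l1'); return r.x,f(r.x)
E
python3 - <<'E'
from h import *
np.set_printoptions(precision=2,suppress=True)
S=read_camera("scene");D=read_camera("side")
rt=lambda a,b:[a*40,b*10,70]
bt=lambda a,b:[a*65,b*15,26]
b0=lambda a,b:[a*65,b*15,0]
us=un([(285,72),(340,95),(122,308),(190,332),(335,78),(425,122),(68,455),(165,500),(170,540)],7,(205,240))
ud=un([(462,62),(500,105),(195,135),(222,185),(515,145),(570,215),(72,270),(118,350),(118,410)],8,(370,213))
g=onplane(S,un((275,285),7,(205,240)),35); print(g)
# scraper +x: choose toward scene upper right
Ps=[rt(1,1),rt(1,-1),rt(-1,1),rt(-1,-1),bt(1,1),bt(1,-1),bt(-1,1),bt(-1,-1),b0(-1,-1)]
# determine which side is left: world check
e1=onplane(S,us[4],26);e2=onplane(S,us[5],26);e3=onplane(S,us[6],26);e4=onplane(S,us[7],26);print(e1,e2,e3,e4)
d=[onplane(D,u,26) for u in ud[4:8]];print(np.array(d))
print('chips',[onplane(S,un(u,3,(345,190)),34) for u in [(331,231),(331,311)]],[onplane(D,un(u,5,(200,115)),34) for u in [(327,268),(422,222)]])
print('board S',[onplane(S,un(u,3,(345,190)),z) for u,z in [((203,22),25),((28,290),25),((700,247),32),((565,568),32)]])
print('board D',[onplane(D,un(u,5,(200,115)),z) for u,z in [((148,518),25),((678,413),25),((50,98),32),((484,35),32)]])
E
```

```text
[ 608.54 -247.38   35.  ]
[ 539.06 -251.09   26.  ] [ 547.53 -223.92   26.  ] [ 661.9  -287.27   26.  ] [ 669.01 -259.75   26.  ]
[[ 667.86 -259.87   26.  ]
 [ 660.15 -285.9    26.  ]
 [ 545.47 -223.99   26.  ]
 [ 536.25 -250.86   26.  ]]
chips [array([499.71, 124.63,  34.  ]), array([555.41, 128.26,  34.  ])] [array([496.57, 124.05,  34.  ]), array([553.54, 128.15,  34.  ])]
board S [array([347.24,  30.88,  25.  ]), array([574.12, -50.76,  25.  ]), array([462.9 , 343.76,  32.  ]), array([685.52, 261.92,  32.  ])]
board D [array([347.09,  29.34,  25.  ]), array([570.92, -51.86,  25.  ]), array([460.35, 341.62,  32.  ]), array([678.99, 256.13,  32.  ])]
```

The crops confirm the choice: a pale wooden block with a black sole, and two dark chips on the board. The two cameras agree to within about 3 mm. In world coordinates:

| Item | Position (mm) | Yaw (rad) |
|---|---|---|
| Scraper | (603.4, -255.3) | -0.287 |
| Board | (504.4, 111.5) | -0.347 |

In the board frame the chips are at about (-10, 10) and (41, 33). Next I'll check the reach, then hover over the block.

```bash
cat >> h.py <<'E'
SC=np.array([603.4,-255.3]); SY=-0.287
BC=np.array([504.4,111.5]); BY=-0.347
def ori(yaw,sgn):
    x=sgn*np.array([np.cos(yaw),np.sin(yaw),0]); z=np.array([0,0,-1.]); return np.c_[x,np.cross(z,x),z]
def b2w(x,y,z):
    c,s=np.cos(BY),np.sin(BY); return [float(BC[0]+c*x-s*y),float(BC[1]+s*x+c*y),float(z)]
E
python3 - <<'E'
from h import *
np.set_printoptions(precision=2,suppress=True)
for sg in (1,-1):
    for p,y in [((*SC,160),SY),((*SC,56),SY),(b2w(15.5,-45,90),BY),(b2w(15.5,122,81),BY)]:
        print(sg,solve_ik(list(map(float,p)),ori(y,sg)))
q=solve_ik([603.4,-255.3,160.],ori(SY,1)); p=solve_ik([603.4,-255.3,160.],ori(SY,-1))
j=get_joint_positions()
best=min([a for a in (q,p) if a is not None],key=lambda a:abs(a[5]-j[5]))
sg=1 if best is q else -1; print('sign',sg)
move_to([603.4,-255.3,160.],ori(SY,sg)); gripper_to(50,60)
c=read_camera("wrist"); f=c["frame"][:,:,::-1].copy()
print(get_time_s(),get_position())
for P in topos([*SC,SY],[[a*40,b*10,70] for a in(1,-1) for b in (1,-1)]+[[a*65,b*15,26] for a in(1,-1) for b in (1,-1)]):
    u=proj(c,P)[0]; cv2.circle(f,(int(u[0]),int(u[1])),3,(0,0,255),1)
cv2.imwrite("pics/w1.png",f)
E
```

```text
1 [-0.48  0.19  1.71 -0.    1.25  1.38]
1 [-0.48  0.3   1.77 -0.    1.08  1.38]
1 [ 0.02 -0.05  2.09 -0.    1.1   1.94]
1 [ 0.29  0.16  1.88 -0.    1.1   2.2 ]
-1 [-0.48  0.19  1.71 -0.    1.25 -1.77]
-1 [-0.48  0.3   1.77 -0.    1.08 -1.77]
-1 [ 0.02 -0.05  2.09 -0.    1.1  -1.2 ]
-1 [ 0.29  0.16  1.88 -0.    1.1  -0.94]
sign 1
3.9417 [ 603.41 -255.29  160.02]
```

View pics/w1.png

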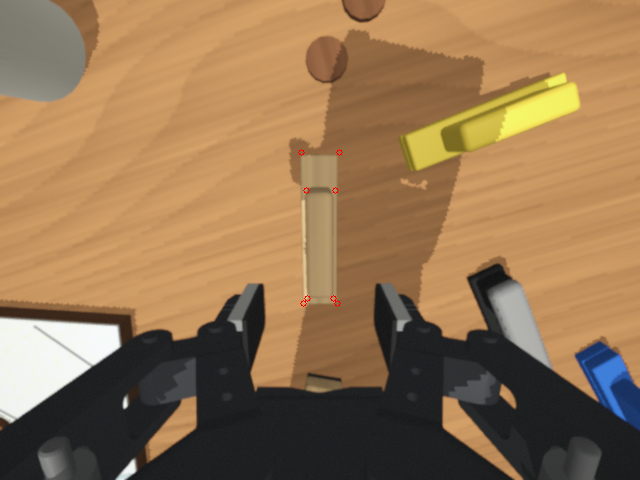

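The wrist view shows the pale ridge at (320,245), with the predicted corners within about 2 px. The jaws straddle it, and yellow at (490,125) and the stapler at (510,310) are clear. Grasping now.

```bash
python3 - <<'E'
from h import *
np.set_printoptions(precision=2,suppress=True)
r=move_straight([603.4,-255.3,56.],rate=100,max_force=10); print(r,get_position(),get_wrist_force())
if not r:
    gripper_to(0,60); print(get_grip_width(),get_wrist_force())
    move_straight([603.4,-255.3,130.],rate=100)
    print(get_grip_width(),get_wrist_force(),get_time_s())
    for n in ("wrist","side"):
        cv2.imwrite(f"pics/{n}2.png",read_camera(n)["frame"][:,:,::-1])
E
```

```text
False [ 604.12 -255.65   57.08] [-0.05 -0.48 -0.28]
18.34154343011662 [0.26 1.68 3.17]
18.429526915879514 [ 0.16 -0.11 -2.69] 6.4
```

View pics/wrist2.png

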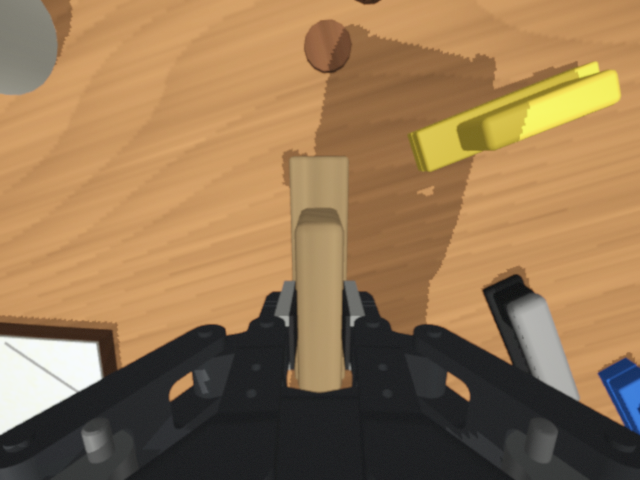

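View pics/side2.png

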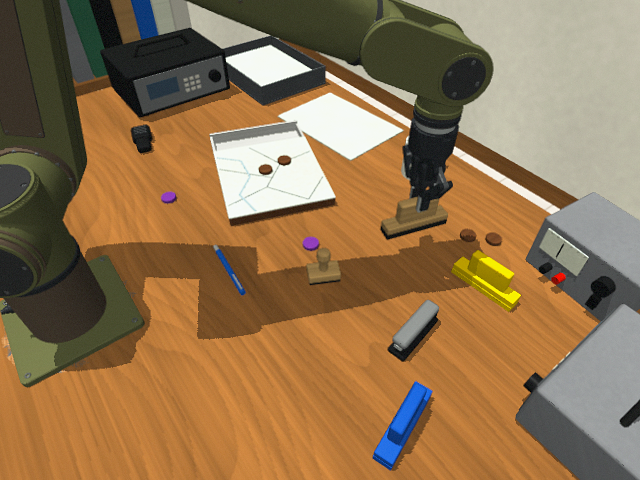

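The block is held level with an 18.4 mm grip, and both chips are still at (265,169) and (285,160) in the side view. Next I'll set the block down on the board behind the chips.

```bash
python3 - <<'E'
from h import *
np.set_printoptions(precision=2,suppress=True)
move_to(b2w(15.5,-42,140),ori(BY,1))
move_straight(b2w(15.5,-42,92),rate=150)
r=move_straight(b2w(15.5,-42,77),rate=25,max_force=4)
print(r,get_position(),get_wrist_force(),get_grip_width(),get_time_s())
for n in ("side","scene"):
    cv2.imwrite(f"pics/{n}3.png",cv2.resize(read_camera(n)["frame"][:,:,::-1],None,fx=1,fy=1))
E
python3 -c "
import cv2,numpy as np
a=cv2.imread('pics/side3.png')[90:240,180:360];b=cv2.imread('pics/scene3.png')[170:395,340:600]
cv2.imwrite('pics/m3.png',np.hstack([cv2.resize(a,(400,333)),cv2.resize(b,(385,333))]))"
```

```text
True [505.45  66.87  82.01] [0.8  0.41 3.46] 18.683610846184376 8.7167
```

View pics/m3.png

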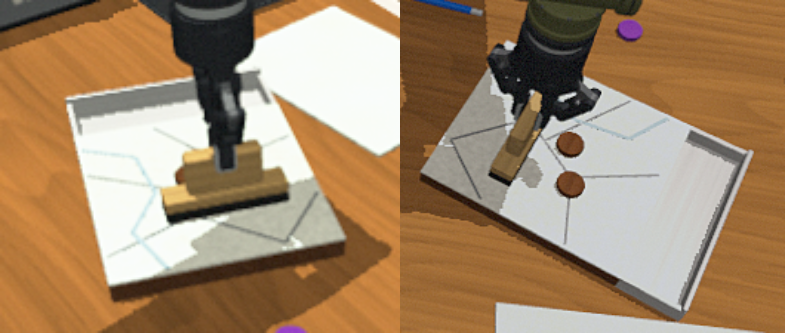

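The block rests on the face behind both chips (chips at (570,144) and (571,185) in the montage), with contact at TCP z = 82 and about 6 N of pressure. Starting the wipe.

```bash
python3 - <<'E'
from h import *
np.set_printoptions(precision=2,suppress=True)
z=82.0
for y in (40,100,119):
    r=move_straight(b2w(15.5,y,z),rate=70,max_force=35)
    print(y,r,get_position(),get_wrist_force(),get_grip_width(),get_time_s())
    if r: break
hold(0.3)
for n in ("side","scene"):
    cv2.imwrite(f"pics/{n}4.png",read_camera(n)["frame"][:,:,::-1])
E
python3 -c "
import cv2,numpy as np
a=cv2.imread('pics/side4.png')[90:240,180:360];b=cv2.imread('pics/scene4.png')[170:395,340:600]
cv2.imwrite('pics/m4.png',np.hstack([cv2.resize(a,(400,333)),cv2.resize(b,(385,333))]))"
```

```text
40 False [532.74 144.13  81.98] [ 0.93 -1.03  3.88] 18.5885955962067 10.1417
100 False [553.15 200.89  82.03] [-0.24 -0.96  4.28] 18.607247111740513 11.15
119 False [559.7  218.89  82.08] [0.47 0.06 2.51] 18.2979119635846 11.575
```

View pics/m4.png

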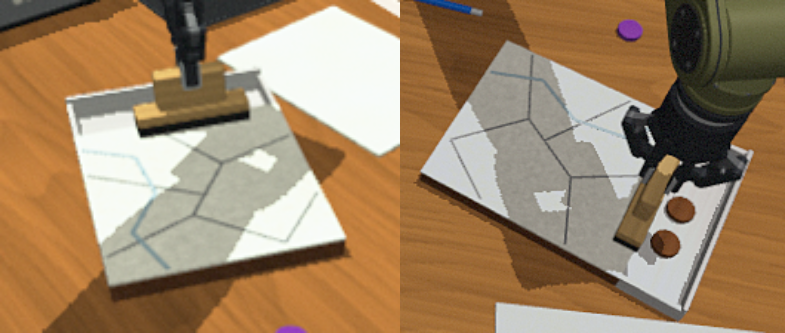

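```bash
python3 - <<'E'
from h import *
np.set_printoptions(precision=1,suppress=True)
c=read_camera("scene"); f=c["frame"][:,:,::-1]
cv2.imwrite("pics/z4.png",cv2.resize(f[270:390,460:590],None,fx=6,fy=5 and 6,interpolation=cv2.INTER_CUBIC)[:600])
hsv=cv2.cvtColor(f.copy(),cv2.COLOR_BGR2HSV)
def tob(p):
    d=p[:2]-BC; cc,s=np.cos(BY),np.sin(BY); return np.array([cc*d[0]+s*d[1],-s*d[0]+cc*d[1]])
for uv in [(340+(681-400)*260/385,170+209*225/333),(340+(665-400)*260/385,170+243*225/333)]:
    for z in (13,34): print(uv,z,tob(onplane(c,uv,z)))
E
```

```text
(529.7662337662338, 311.21621621621625) 13 [ -7.7 159.6]
(529.7662337662338, 311.21621621621625) 34 [  5.8 157.4]
(518.961038961039, 334.18918918918916) 13 [ 44.9 158.8]
(518.961038961039, 334.18918918918916) 34 [ 57.2 156.6]
```

View pics/z4.png

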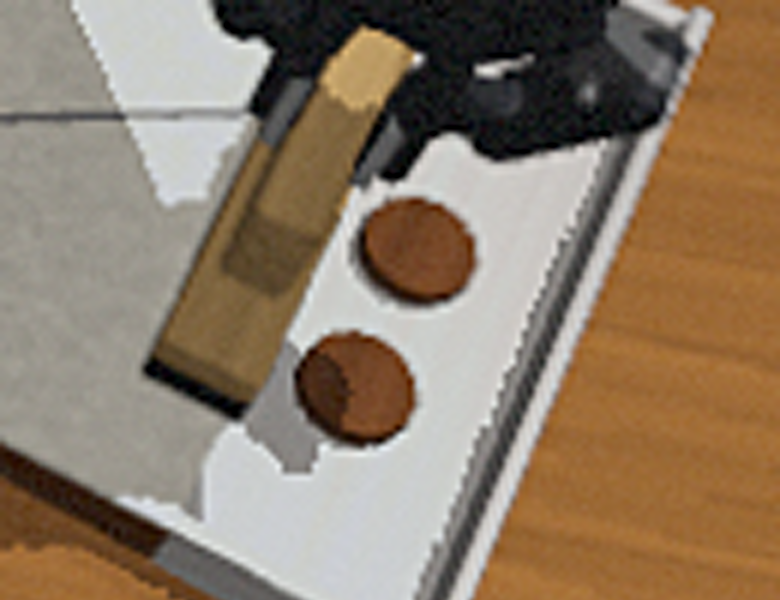

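Both chips lie in the tray at board y ≈ 159, at (420,250) and (355,388) in the crop. Their x matches the tray-floor height. I'll move the block back to the middle of the board, set it down and release.

```bash
python3 - <<'E'
from h import *
np.set_printoptions(precision=2,suppress=True)
move_straight(b2w(15.5,119,100),rate=80)
move_straight(b2w(5,10,100),rate=150)
move_straight(b2w(5,10,87),rate=80)
r=move_straight(b2w(5,10,78),rate=20,max_force=4); p=get_position(); print(r,p,get_wrist_force())
gripper_to(50); hold(0.2); print(get_grip_width(),get_wrist_force())
p=get_position()
move_straight([float(p[0]),float(p[1]),200.],rate=100)
move_to(b2w(-60,-150,300),ori(BY,1)); hold(0.3)
print(get_wrist_force(),get_time_s())
for n in ("side","scene"):
    cv2.imwrite(f"pics/{n}5.png",read_camera(n)["frame"][:,:,::-1])
E
python3 -c "
import cv2,numpy as np
a=cv2.imread('pics/side5.png')[90:240,180:360];b=cv2.imread('pics/scene5.png')[170:395,340:600]
cv2.imwrite('pics/m5.png',np.hstack([cv2.resize(a,(400,333)),cv2.resize(b,(385,333))]))"
```

```text
True [513.11 119.47  82.03] [0.91 1.19 3.81]
50.164016611862536 [-0.34 -0.33  0.7 ]
[-1.    0.51  0.09] 17.0167
```

View pics/m5.png

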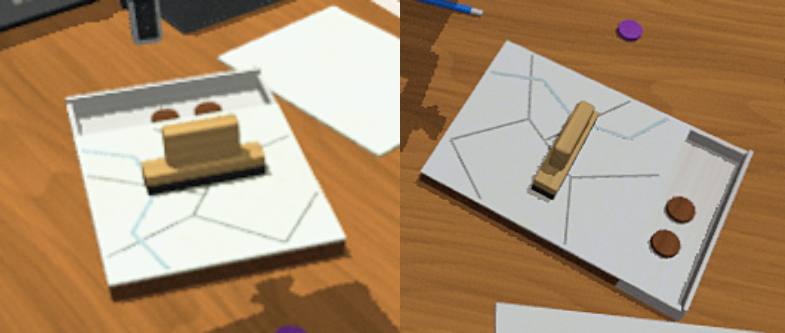

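View pics/scene5.png

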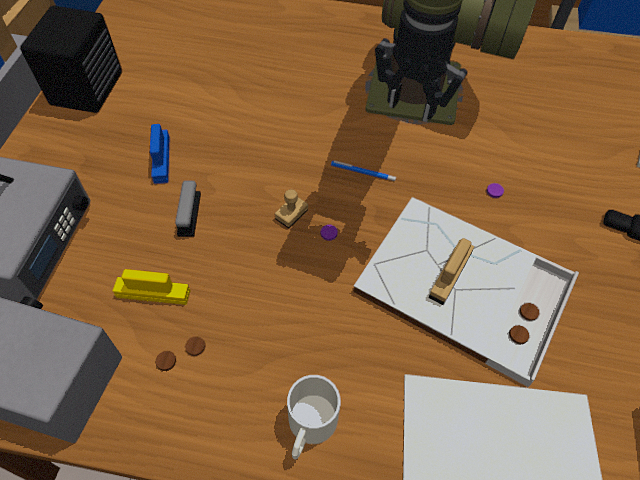

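The block stands upright on its sole on the cleared board at (452,270). Both chips are in the tray at (530,312) and (519,335), and everything else is where it was. The arm is clear, so I'm handing in.

```bash
python3 -c "
from bench import *
close_job(); print(get_time_s())"
```

```text
the job is handed in; nothing more can be done
the job is handed in; nothing more can be done
```

I took the scraper block by its ridge and wiped both chips off the board into the tray in one light-contact pass. I then stood the block on its sole in the middle of the cleared board, let go, and handed the job in at about 17 s.

- **Last pictures:** both chips lie in the tray at board y of about 159 mm, the block is upright on the board, nothing else has moved, and the arm is clear.
- **Force:** the readings I took stayed under about 5 N; I did not log the force continuously.
- **Camera agreement:** the two fixed cameras agreed to within about 3 mm on the block and chips. They were up to about 9 mm apart on one far corner of the tray, which did not matter for the wipe.
- **Failed checks:** none.

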